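Set the press plunger to the gauge sleeve

TASK

Two loose steel sleeves stand on the bench: slide the one whose bore fits the upright gauge pin on the white guide block all the way down onto the pin and let go of it, and leave the other one alone. Then draw the black-knobbed rod straight up, gently and without levering it in its bore, until the underside of its knob is level with the top of that sleeve; do not pull it right out. Finish while still gripping the knob and holding the rod there, touching nothing else, and do not disturb the other things on the bench.

Things in the scene. Friction and masses are not known exactly. Their poses are not given: they have to be found in the camera images.
- block: white guide block fixed to the bench: 50 (x) x 150 (y) x 80 (z) mm on a flange 90 x 180 x 5 mm. Origin: centre of its underside on the bench; its y axis runs along its length, from the gauge pin (-y end) to the rod's bore (+y end), which are 90 mm apart. A small black screw head on its -x side has no function
- pin_foot (a point): foot of the gauge pin on the block's flat top, 80 mm above the bench. The fixed, upright steel pin is 14 mm in diameter and 30 mm tall, its last 6 mm tapering to 6 mm
- bore_mouth (a point): centre of the mouth of the rod's bore in the block's flat top, 80 mm above the bench. The bore is upright, 17 mm in diameter and 75 mm deep, closed below
- rod: loose upright steel rod, 16 mm in diameter and 80 mm long, with a round black knob 26 mm in diameter and 25 mm tall on top; about 0.2 kg. It starts fully down in the bore, knob underside 5 mm above the block's top. Origin: centre of its lower end; z along it towards the knob. It is only guided by the bore: it drops back if let go, and may turn freely
- knob_underside (a point): on the rod's axis at the underside of the knob, 80 mm above the rod's lower end; the knob reaches from here to 25 mm higher
- sleeve: the sleeve that fits: loose plain steel tube standing on end, 30 mm outside diameter, 16 mm bore right through, 40 mm tall, about 0.15 kg. Origin: centre of its lower end, z up along it. Seated on the pin its top is 40 mm above the block's top
- sleeve_mid (a point): middle of the fitting sleeve, 20 mm from each end on its axis
- tight_sleeve: the sleeve that does not fit: outwardly the same (30 mm diameter, 40 mm tall, standing) but with a bore of only 8 mm. The two may stand either way round, one to the left and one to the right of the block. To be left alone
- die: bystander: brass stamping die on an aluminium plate, 50 x 40 x 20 mm; to be left alone
- screwdriver: bystander: a screwdriver lying down; to be left alone
- foil_core: bystander: empty cardboard foil core, a tube 70 mm across, 60 mm tall, standing; to be left alone
- oiler: bystander: small white oil bottle, 40 mm across, 100 mm tall, standing; to be left alone
- wrench: bystander: a wrench lying down, roughly across in front of the robot; to be left alone
- clamp_lever: bystander: clamping lever, steel hub 24 mm across, 30 mm tall, with a black arm 50 mm long; to be left alone
- collar: bystander: solid steel disc 40 mm across, 14 mm thick, lying flat; to be left alone
Not all that is in view belongs to the job. What is shaped like the rod but blue, brown or pink is not meant.

How it is judged:
By the outcome, as a careful person would: the job done as asked, in the order asked, and still so for the second after the job is handed in, while the arm keeps its last pose, push and grip.
It also fails if it takes over 58 s, if anything falls off the work surface, if the arm or the gripper's body presses on something with over 40 N, if the wrist force passes 120 N, or if a joint passes its speed limit or range.

ROBOT

A 6-joint arm with a two-finger parallel gripper is mounted at the origin on the work surface. World frame = base frame: x ahead of the robot, y to its left, z up, the work surface at z = 0. Lengths are in m, angles in rad, forces in N, time in s.
With the tool pointing down it reaches from about 0.225 to 0.875 m from the base axis. Payload 3.4 kg.
Tool frame: the origin (TCP) lies between the finger pads; the fingertips stand 19 mm ahead of it and the grasp point (between the pads) is the TCP; z points along the fingers, y is the line along which they close (so a half turn about z gives the same grasp; the last joint's range is limited). The gripper opens to 85 mm and grips with 20 to 120 N. Pads are 22 mm wide; open, the fingers measure 114 mm over their backs; the gripper's body (76 mm by 85 mm) begins 54 mm behind the grasp point. The pads swing forward as they close: fully open they stand 13 mm farther back than shut.
Start: joints at [-1.325, 0.276, 1.505, -0, 1.361, -0.121], TCP at [0.206, -0.537, 0.25] pointing down, gripper open.
Joint ranges: [-2.89, 2.89], [-0.75, 2.08], [0.22, 2.7], [-1.18, 4.32], [0.11, 2.71], [-2.7, 2.7]. Speed limits (rad/s): [2.57, 2.57, 3.14, 3.14, 3.14, 3.14].

INTERFACE

Orientations are given as a unit quaternion [w, x, y, z].
In Python, from plant import r gives the robot as it stands. The module is installed in compiled form; this text tells all that it offers.
- The arm moves only by the tool drive_tool, never from a script. Its argument "steps" is a list of rows, each a list of 3 entries, a list of its own where there are three numbers: the opening, from -1 (shut) to 1 (fully open), then the shift along the tool's x, y, z each as a share of 40 mm, from -1 to 1, then the turn about the tool's z as a share of 0.12 rad, from -1 to 1. In form: [[gripper, [x, y, z], turn], ...]. A call has 1 to 8 rows; each row shifts and turns the commanded pose from where the row before left it, along the tool's axes as they then stand; what a row does not reach is not made up. A row lasts 1/8 s, in which the tool goes at most 62.5 mm and 10.7 degrees, less where a joint would pass 70% of its speed; a pose out of reach is approached as far as the arm can. A call with a number of a shift or a turn outside -1 to 1 is refused whole. A call with a gripper value outside its range is refused whole. The fingers move at their own pace and stop on an object; the grip force is fixed at half the most. Time passes only in rows, so rows that do not move let the fingers close. It gives the time, the measured TCP pose, the force, the opening and the grip force at its end, in the units of the state.
- r.get_state(): the state, without advancing time (a new reading comes with each control period).
- r.get_image(name): name is "side" or "top" or "wrist"; returns a dict with "image" (400x640x3 uint8, red, green, blue), "intrinsics" (3x3 intrinsics, pixels), "cam_to_world" (4x4, takes a point from camera to world coordinates); the wrist camera has in their place "hand_eye" (4x4, takes a point from camera to tool coordinates, whose origin is the TCP and whose axes are the flange's). Camera axes: x right, y down, z forward; pixel columns grow to the right and rows downward; lengths in m; the calibration is good to about 2 mm. A picture is of the moment at which its call begins: read the wrist's pose just before it. There is no depth.
- r.job_done(): hands the job in; it is judged then, once.
The state is a dict: "t": time; "q": joint angles; "qd": joint speeds; "effort": joint torques, N m; "position": TCP position; "tcp_rot": TCP orientation; "ft_force": force on the tool from outside, world axes, zero at the start; "wrist_torque": the same for the moment, N m; "width": opening from 0.0 (shut) to 1.0 (fully open); "grasp_force": force on a finger pad.
Only numpy, scipy, OpenCV 4.12 (cv2) and the standard library are available. Lean on these libraries where they do the work, as an engineer would, in place of code of your own. Each camera call takes 0.05 s, during which the arm holds its last target. There are 200 camera calls.

## Working session

There is one attempt and no reset: what is moved stays moved. The work goes in short steps, Python scripts to look and compute and a tool call to move; the robot and the scene stay as the last step left them, time stands still between calls to the robot, and variables do not carry over. Pictures are saved under pics/ and viewed, at most 10 in all, crops included, and the job is handed in when it is done.

Besides the shell and the picture viewer there is one more tool, called after ">>>" as name(argument=value, ...), one argument or row to a line, values as JSON. drive_tool: Moves the arm, as the interface text tells. Its arguments: {"type":"object","properties":{"steps":{"type":"array"}},"required":["steps"]}

```bash
mkdir -p pics
cat > h.py <<'E'
import numpy as np, cv2
from plant import r
from scipy.spatial.transform import Rotation as R
def tcp():
    s=r.get_state(); q=s["tcp_rot"]; T=np.eye(4)
    T[:3,:3]=R.from_quat([q[1],q[2],q[3],q[0]]).as_matrix(); T[:3,3]=s["position"]; return s,T
def shot(n,f=None):
    s,T=tcp(); d=r.get_image(n)
    M=np.array(d["cam_to_world"]) if n!="wrist" else T@np.array(d["hand_eye"])
    if f: cv2.imwrite("pics/"+f,d["image"][:,:,::-1])
    return d["image"],np.array(d["intrinsics"]),M
def ray(K,M,u,v):
    return M[:3,3],M[:3,:3]@np.linalg.inv(K)@np.array([u,v,1.])
def onz(K,M,u,v,z):
    o,d=ray(K,M,u,v); return o+d*(z-o[2])/d[2]
def proj(K,M,p):
    c=np.linalg.inv(M)@np.append(p,1); c=K@c[:3]; return c[:2]/c[2]
E
python3 - <<'E'
from h import *
for n in ("top","side"):
    im,K,M=shot(n,n+"0.png"); np.savez(n+"0.npz",im=im,K=K,M=M); print(n,K.round(1).tolist(),M.round(3).tolist())
s,T=tcp();print(s["t"],T.round(3).tolist(),s["ft_force"],s["width"])
E
```

```text
top [[411.3, 0.0, 311.7], [0.0, 411.3, 202.5], [0.0, 0.0, 1.0]] [[-0.038, -0.976, 0.215, 0.346], [-0.999, 0.036, -0.013, 0.004], [0.005, -0.215, -0.977, 1.001], [0.0, 0.0, 0.0, 1.0]]
side [[473.5, 0.0, 323.1], [0.0, 473.5, 202.6], [0.0, 0.0, 1.0]] [[-0.918, -0.27, 0.291, 0.232], [-0.397, 0.63, -0.668, 0.689], [-0.003, -0.728, -0.685, 0.786], [0.0, 0.0, 0.0, 1.0]]
0.1 [[0.933, 0.359, -0.0, 0.206], [0.359, -0.933, 0.002, -0.536], [0.0, -0.002, -1.0, 0.25], [0.0, 0.0, 0.0, 1.0]] [-0.03961     0.47498518 -0.43115037] 1.0038113310192651
```

View pics/top0.png

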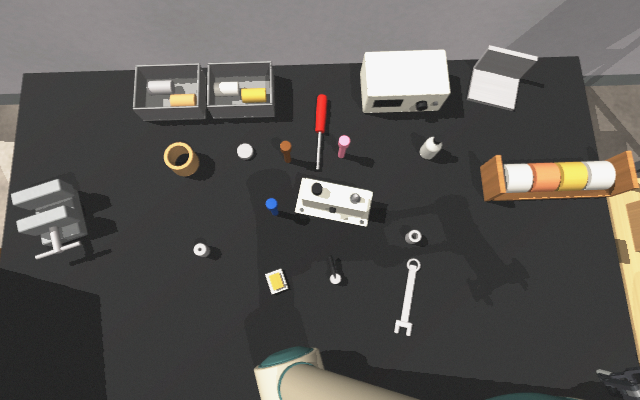

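View pics/side0.png

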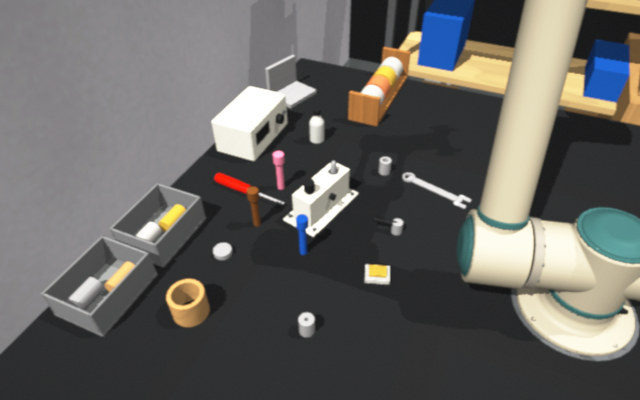

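The top view shows the block at (334,201), with the knob at (317,188) and the pin at (355,198). The sleeves are at (201,249) and (414,237). I'll zoom in to compare their bores.

Run:
```python
from h import *
a=np.load("top0.npz");b=np.load("side0.npz")
def c(im,u,v,w,h,s): return cv2.resize(im[v-h//2:v+h//2,u-w//2:u+w//2],None,fx=s,fy=s,interpolation=cv2.INTER_CUBIC)
A,B=a["im"],b["im"]
r1=np.hstack([c(A,201,249,30,30,8),c(A,414,237,30,30,8),c(B,307,324,36,30,8)[:, :280]])
r2=np.hstack([c(A,334,200,90,70,4),c(B,322,195,90,80,4)[:280],c(B,385,166,10,70,4)])
r2=r2[:,:760]; 
r1=np.hstack([r1,np.zeros((240,760-r1.shape[1],3),np.uint8)])
cv2.imwrite("pics/c0.png",np.vstack([r1,r2])[:,:,::-1])
for n,d,ps in(("top",a,[(201,246),(414,233),(317,188)]),):
    for p in ps: print(p,onz(d["K"],d["M"],*p,.04).round(3))
```

```text
(201, 246) [0.463 0.253 0.04 ]
(414, 233) [ 0.475 -0.247  0.04 ]
(317, 188) [ 0.593 -0.023  0.04 ]
```

View pics/c0.png

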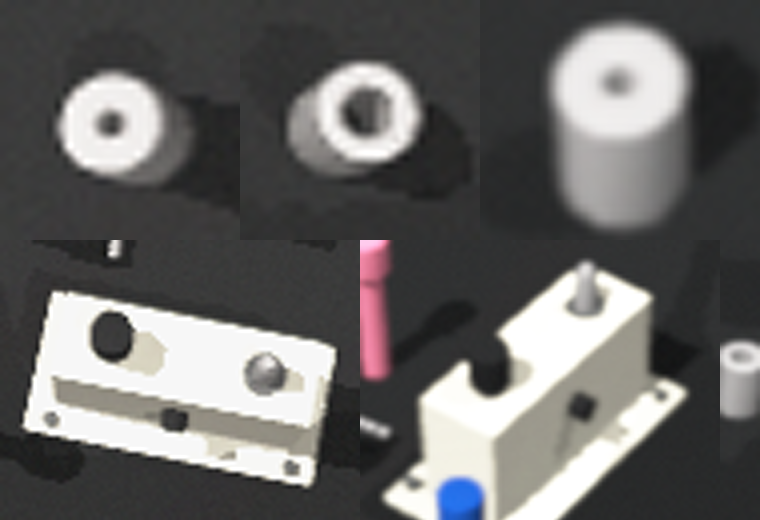

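The right sleeve, at (415,236), has the large bore, so it is the one that fits. Next I'll work out coarse positions and check the hand-eye transform.

Run:
```python
from h import *
a=np.load("top0.npz");b=np.load("side0.npz");K,M=a["K"],a["M"]
for n,p,z in(("sleeve",(414.9,236),.04),("pin",(355,195),.105),("knob",(316.8,185),.11),("blue",(271,202),.1),("pink",(344,140),.1),("brown",(286,146),.1),("wr",(413,265),0)):
    print(n,onz(K,M,*p,z).round(4))
d=r.get_image("wrist");print(np.array(d["hand_eye"]).round(4).tolist(),np.array(d["intrinsics"]).round(1).tolist())
```

```text
sleeve [ 0.4677 -0.2487  0.04  ]
pin [ 0.5566 -0.1057  0.105 ]
knob [ 0.5815 -0.0209  0.11  ]
blue [0.5485 0.0831 0.1   ]
pink [ 0.6898 -0.0887  0.1   ]
brown [0.6799 0.0462 0.1   ]
wr [ 0.4026 -0.2481  0.    ]
[[0.0007, -0.9475, -0.3197, 0.0826], [1.0, 0.0011, -0.001, -0.0005], [0.0013, -0.3197, 0.9475, -0.1237], [0.0, 0.0, 0.0, 1.0]] [[334.0, 0.0, 320.4], [0.0, 334.0, 195.3], [0.0, 0.0, 1.0]]
```

>>> drive_tool(
  steps=[
    [1,[0.5,-0.25,0],0],
    [1,[1,-0.5,0],0],
    [1,[1,-0.5,0],0],
    [1,[1,-0.5,0],0],
    [1,[1,-0.5,0],0],
    [1,[1,-0.5,0],0],
    [1,[1,-0.5,0],0],
    [1,[1,-0.5,0],0],
  ],
)

```text
t: 1.15
position: [0.4334, -0.2865, 0.2504]
tcp_rot: [-0.0, 0.983, 0.183, 0.0]
ft_force: [0.3, -0.7, 0.4]
width: 0.997
grasp_force: 0.0
```

>>> drive_tool(
  steps=[
    [0.1,[0.8,-0.4,0],0],
    [0.1,[0.4,-0.2,0],-0.6],
    [0.1,[0,0,0],-1],
    [0.1,[0,0,0],-1],
    [0.1,[0,0,0],-1],
    [0.1,[0,0,0],-1],
    [0.1,[0,0,0],-1],
    [0.1,[0,0,0],-1],
  ],
)

```text
t: 2.15
position: [0.4685, -0.2479, 0.2502]
tcp_rot: [-0.0, 0.836, 0.549, 0.0]
ft_force: [-0.1, -0.5, 0.5]
width: 0.552
grasp_force: 0.0
```

>>> drive_tool(
  steps=[
    [0.1,[0,0,0],-1],
    [0.1,[0,0,0],0],
    [0.1,[0,0,0],0],
  ],
)

```text
t: 2.52
position: [0.4686, -0.2488, 0.2503]
tcp_rot: [-0.0, 0.803, 0.596, 0.0]
ft_force: [-0.2, -0.7, 0.2]
width: 0.548
grasp_force: 0.0
```

Run:
```python
from h import *
im,K,M=shot("wrist","w1.png"); np.savez("w1.npz",im=im,K=K,M=M)
s,T=tcp();print(s["t"],s["q"],T.round(4).tolist(),s["ft_force"],s["width"],proj(K,M,[.468,-.249,.04]))
```

```text
2.575 [-6.19617813e-01  2.09168854e-01  1.59708487e+00  1.06691405e-04
  1.33549023e+00 -3.26687148e-01] [[0.2888, 0.9574, -0.0001, 0.4686], [0.9574, -0.2888, 0.0002, -0.249], [0.0001, -0.0001, -1.0, 0.2503], [0.0, 0.0, 0.0, 1.0]] [ 0.03001656 -0.36683289  0.35302404] 0.54998849697709 [320.235181   168.58581577]
```

View pics/w1.png

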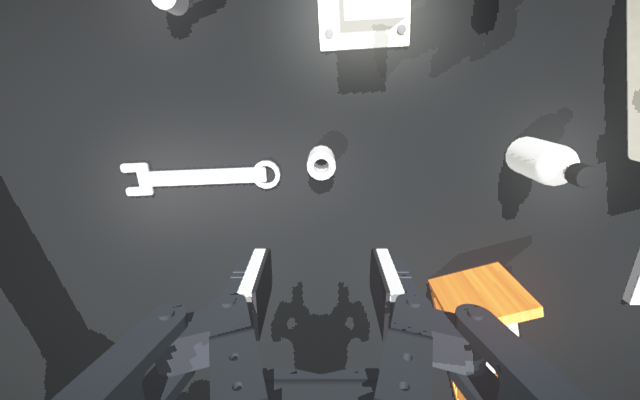

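The wrist view shows the sleeve at about (321,163), its bore at about (321,162) and the block flange at the top. The wrench ring is at (266,174). I'll fit the sleeve top accurately.

Run:
```python
from h import *
d=np.load("w1.npz");im,K,M=d["im"],d["K"],d["M"]
g=cv2.cvtColor(im,7)
c=g[140:186,302:342]
np.set_printoptions(linewidth=250)
print(c[::2,::2])
def spans(G,thr,inv,zs,minA,maxA,off):
    m=((G<thr) if inv else (G>thr)).astype(np.uint8)
    n,l,st,ce=cv2.connectedComponentsWithStats(m)
    for i in range(1,n):
        if minA<st[i,4]<maxA:
            p=ce[i]+off; print(inv,st[i].tolist(),p.round(1),onz(K,M,*p,zs).round(4))
spans(c,140,True,.04,20,300,(302,140)); spans(c,200,False,.04,100,2000,(302,140))
a=np.load("top0.npz");K,M=a["K"],a["M"];c=cv2.cvtColor(a["im"],7)[222:252,399:429]
spans(c,140,True,.035,10,300,(399,222));spans(c,200,False,.04,50,900,(399,222))
```

```text
[[103 102 102 102 102 103 102 102 101  92  92  91  91  91  91  90  90  90  90  90]
 [103 103 102 102 103 102 103 103  99  92  92  91  90  92  92  91  91  91  91  90]
 [103 104 103 104 103 102 102  98  91 105  95  92  90  91  92  92  91  90  90  91]
 [103 104 104 103 103 101 121 165 224 255 254 236 181  95  90  92  91  91  91  90]
 [103 104 104 104 102 131 242 248 251 251 251 250 250 227 117  91  92  92  91  90]
 [105 104 104 103 128 232 244 248 250 251 250 249 248 245 236 100  91  92  91  91]
 [105 104 105 103 225 237 246 252 255 255 255 255 252 243 237 171  90  92  91  91]
 [105 105 104 118 229 245 255 255 255 255 255 255 255 255 237 221 100  92  92  90]
 [106 105 104 167 243 255 255 255 255 255 255 255 255 255 255 230 136  90  92  95]
 [105 105 103 225 255 255 255 255 255 255 255 255 255 255 255 255 166  90  94 102]
 [105 105 104 254 255 255 255 242  86  64  63  81 255 255 255 255 239  92 103 103]
 [106 105 121 255 255 255 243  77  70  71  71  68  83 255 255 255 255  99 102 102]
 [106 105 146 255 255 255 177 146  92  82  81  98 143 192 255 255 255 102 102 102]
 [106 105 134 255 255
[... 370 characters left out ...]
55 255  96 103 103 103]
 [107 107 106 102 104 255 255 255 255 255 255 255 255 255 252  76  82 103 103 103]
 [107 106 106 104  79  77 219 255 255 255 255 255 255 238  72  80 103 103 104 101]
 [107 106 106 100  82  80  76  83 126 158 180 100  73  74  77  78 101 103 103 102]
 [107 106 106  83  80  80  81  80  79  78  78  78  78  78  77  77 102 103 102 101]
 [106 106 106 103  81  80  80  79  80  79  78  80  79  79  78  80 103 103 102 102]]
True [13, 19, 12, 7, 61] [320.7 162.2] [ 0.4704 -0.2427  0.04  ]
False [5, 6, 29, 34, 672] [320.8 162.8] [ 0.4703 -0.2434  0.04  ]
True [13, 11, 6, 6, 27] [414.1 235.3] [ 0.47   -0.2483  0.035 ]
False [10, 8, 12, 12, 71] [414.4 235.7] [ 0.4684 -0.2476  0.04  ]
```

>>> drive_tool(
  steps=[
    [0.1,[0.05,0,0.8],0],
    [0.1,[0,0,1],0],
    [0.1,[0,0,1],0],
    [0.1,[0,0,1],0],
    [0.1,[0,0,0.6],0],
    [0.1,[0,0,0.2],0],
    [0.1,[0,0,0],0],
    [0.1,[0,0,0],0],
  ],
)

```text
t: 3.58
position: [0.4701, -0.2482, 0.0675]
tcp_rot: [0.001, 0.803, 0.597, 0.0]
ft_force: [0.6, -1.0, -0.2]
width: 0.548
grasp_force: 0.0
```

Run:
```python
from h import *
im,K,M=shot("wrist","w2.png"); s,T=tcp();print(s["t"],T[:3,3],s["ft_force"],proj(K,M,[.469,-.247,.04]))
g=cv2.cvtColor(im,7)
```

```text
3.625 [ 0.47004811 -0.24818367  0.06751625] [ 0.77334004  0.55437096 -0.54417326] [317.82581537 253.59754985]
```

View pics/w2.png

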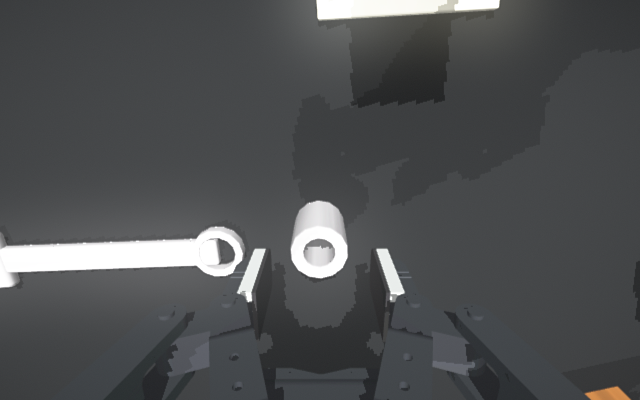

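The sleeve's top ring is centred at (320,248), between the fingers. It sits about 4 mm further along tool x, so I'll correct that, descend and close.

>>> drive_tool(
  steps=[
    [0.1,[0.1,0,0.4],0],
    [0.1,[0,0,0.4],0],
    [0.1,[0,0,0.24],0],
    [0.1,[0,0,0],0],
    [-1,[0,0,0],0],
    [-1,[0,0,0],0],
    [-1,[0,0,0],0],
    [-1,[0,0,0],0],
  ],
)

```text
t: 4.62
position: [0.4708, -0.2442, 0.0256]
tcp_rot: [0.001, 0.802, 0.597, 0.0]
ft_force: [-1.0, 0.7, 6.2]
width: 0.34
grasp_force: 59.5
```

>>> drive_tool(
  steps=[
    [-1,[0,0,0],0],
    [-1,[0,0,0],0],
    [-1,[0,0,-0.2],0],
    [-1,[0,0,-1],0],
    [-1,[0,0,-1],0],
    [-1,[0,0,-1],0],
    [-1,[0,0,0],0],
    [-1,[0,0,0],0],
  ],
)

```text
t: 5.62
position: [0.4696, -0.2432, 0.1519]
tcp_rot: [-0.001, 0.802, 0.597, -0.0]
ft_force: [0.3, 0.6, -1.9]
width: 0.338
grasp_force: 59.6
```

Run:
```python
from h import *
s,T=tcp();im,K,M=shot("wrist","w3.png"); np.savez("w3.npz",im=im,K=K,M=M);print(s["t"],T.round(4).tolist(),s["ft_force"],s["width"],s["grasp_force"])
for n,p in (("pin",[.5566,-.1057,.11]),("knob",[.5815,-.0209,.11])): print(n,proj(K,M,p))
```

```text
5.625 [[0.2879, 0.9577, -0.0014, 0.4696], [0.9577, -0.2879, 0.001, -0.2432], [0.0005, -0.0017, -1.0, 0.1519], [0.0, 0.0, 0.0, 1.0]] [ 0.34172969  0.55275353 -1.9269171 ] 0.33793867063882216 59.582757242023945
pin [ 430.74300158 -112.01358785]
knob [ 458.61609926 -459.8671603 ]
```

View pics/w3.png

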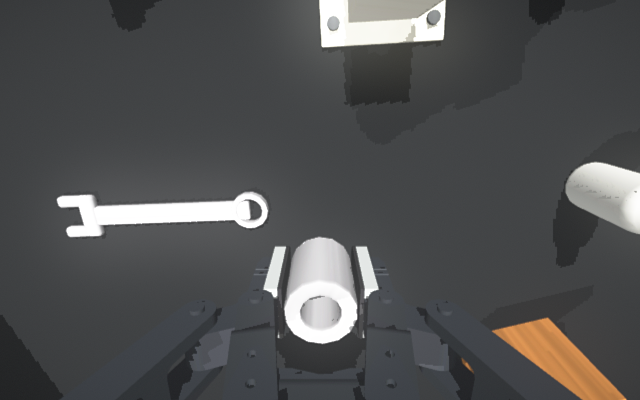

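The sleeve is firmly held, with its top ring at (321,312). The block's near flange edge runs from (321,46) to (445,40). I'll move so the pin comes into the wrist view.

>>> drive_tool(
  steps=[
    [-1,[0,0,-0.65],0],
    [-1,[0,0,-0.6],0],
    [-1,[0.6,0.3,0],0],
    [-1,[0.8,0.35,0],-0.2],
    [-1,[0.7,0.3,0],0],
    [-1,[0.3,0.14,0],0],
    [-1,[0,0,0],0],
    [-1,[0,0,0],0],
  ],
)

```text
t: 6.68
position: [0.5382, -0.1644, 0.2021]
tcp_rot: [-0.0, 0.795, 0.606, -0.001]
ft_force: [0.3, -0.3, -1.5]
width: 0.341
grasp_force: 59.6
```

Run:
```python
from h import *
d=np.load("w3.npz");K=d["K"]
s,T=tcp();im,K,M=shot("wrist","w4.png"); np.savez("w4.npz",im=im,K=K,M=M,T=T);print(s["t"],T.round(4).tolist(),s["ft_force"],s["width"])
for n,p in (("pin",[.5566,-.1057,.11]),("knob",[.5815,-.0209,.11])): print(n,proj(K,M,p))
```

```text
6.675 [[0.2652, 0.9642, -0.0016, 0.5382], [0.9642, -0.2652, -0.0003, -0.1644], [-0.0007, -0.0015, -1.0, 0.2021], [0.0, 0.0, 0.0, 1.0]] [ 0.26213793 -0.28020504 -1.45275304] 0.3412764440185713
pin [324.49039065 118.57265468]
knob [327.99875373 -46.00016012]
```

View pics/w4.png

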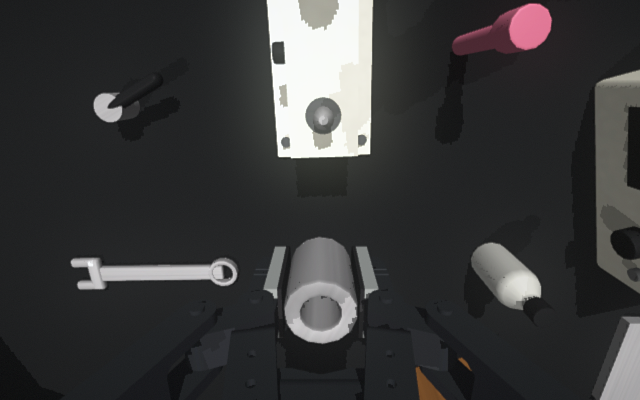

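The pin is at about (323,116) in the wrist view, on the block top, and the held sleeve's top ring is at (321,312). I'll zoom in on both.

Run:
```python
from h import *
d=np.load("w4.npz");im=d["im"]
c=lambda u,v,w,h,s:cv2.resize(im[v-h//2:v+h//2,u-w//2:u+w//2],None,fx=s,fy=s,interpolation=cv2.INTER_NEAREST)
cv2.imwrite("pics/c4.png",np.hstack([c(323,116,50,60,8),c(321,300,80,120,4)])[:,:,::-1])
```

```text
(no output)
```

View pics/c4.png

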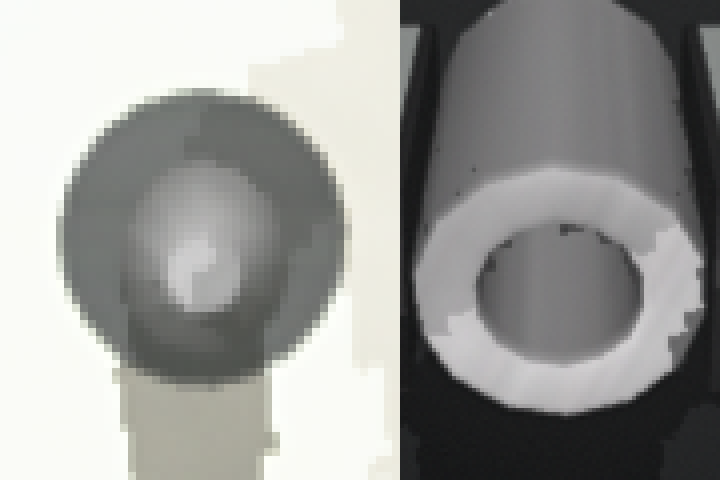

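Run:
```python
from h import *
d=np.load("w4.npz");K,M,T=d["K"],d["M"],d["T"]; Ti=np.linalg.inv(T)
tl=lambda p:(Ti@np.append(p,1))[:3]
for n,p,z in(("ring",(323.4,115.5),.08),("tip",(323.4,120.4),.11),("sleevetop",(320.75,312.4),T[2,3]+.0144)):
    P=onz(K,M,*p,z);print(n,P.round(4),(tl(P)*1000).round(1))
t=np.load("top0.npz");P=onz(t["K"],t["M"],355.2,195,.11);print(P)
c=cv2.cvtColor(t["im"],7)[180:210,340:370];np.set_printoptions(linewidth=200);print(c[2:24,4:26])
```

```text
ring [ 0.5559 -0.1064  0.08  ] [ 60.8   1.9 122.1]
tip [ 0.5556 -0.1066  0.11  ] [60.4  1.7 92.1]
sleevetop [ 0.5376 -0.1666  0.2165] [ -2.2   0.  -14.4]
[ 0.555409   -0.10555835  0.11      ]
[[ 52  50  51  56  59  59  57  59  58  60  58  57  57  58  57  57  59  58  58  58  58  60]
 [ 53  50  52  52  53  52  53  51  50  55  59  58  58  60  59  60  58  56  59  62  59  57]
 [ 52  50  52  52  51  51  51  52  52  50  51  57  59  60  58  59  57  56  59  59  57  58]
 [122  94  89  76  60  54  50  51  48  50  52  51  57  58  60  56  60  60  57  57  59  57]
 [247 247 245 229 174 122  94  88  75  62  54  52  51  58  57  57  56  59  59  58  56  58]
 [247 247 247 247 247 247 247 245 229 173 121  94  88  79  67  61  57  60  59  59  58  59]
 [247 247 247 247 247 247 247 247 247 247 247 247 245 229 177 123  96  91  81  69  61  58]
 [247 247 247 247 247 247 247 247 247 247 247 247 247 247 247 247 247 244 230 177 126  96]
 [247 247 247 247 247 247 247 247 247 247 247 247 247 247 247 247 247 247 247 247 247 247]
 [247 247 247 247 247 247 247 246 246 247 247 247 247 247 247 247 247 247 247 247 247 247
[... 394 characters left out ...]
1 116 128 171 201 225 232 192 129 128 247 247 247 247 247 247]
 [247 247 247 247 247 234 140 118 145 159 177 179 142 128 110  88 133 199 247 247 247 247]
 [247 247 247 247 247 235 154 123 147 150 148 145 134 123  98  84 135 199 211 210 247 247]
 [247 247 247 247 247 244 173 138 142 138 127 116 110 104  87  81 135 197 211 209 208 247]
 [247 247 247 247 247 244 177 136 116 118 116 109 108  92  85  83 162 203 209 209 209 247]
 [247 247 247 247 247 247 221 136 132 124 121 120  95  85  83 111 193 210 210 208 210 247]
 [247 247 247 247 247 247 247 197 136 136 135 135 134 143 154 183 213 218 218 218 218 247]
 [247 247 247 247 247 247 247 247 233 164 153 148 155 228 247 247 247 247 247 247 247 247]]
```

>>> drive_tool(
  steps=[
    [-1,[0.5,0.02,0],0],
    [-1,[0.7,0.025,0],0],
    [-1,[0.37,0,0],0],
    [-1,[0,0,0.5],0],
    [-1,[0,0,0.5],0],
    [-1,[0,0,0.4],0],
    [-1,[0,0,0],0],
    [-1,[0,0,0],0],
  ],
)

```text
t: 7.72
position: [0.5578, -0.1038, 0.1472]
tcp_rot: [0.001, 0.795, 0.606, 0.0]
ft_force: [1.1, -0.8, -0.6]
width: 0.335
grasp_force: 59.6
```

Run:
```python
from h import *
s,T=tcp();print(s["t"],T.round(4).tolist(),s["ft_force"])
ims=[]
for n,u in(("side",[.556,-.106,.11]),("top",[.556,-.106,.11])):
    im,K,M=shot(n);np.savez(n+"5.npz",im=im,K=K,M=M);p=proj(K,M,u).astype(int);print(n,p,proj(K,M,[.556,-.106,.08]))
    ims.append(cv2.resize(im[p[1]-35:p[1]+35,p[0]-35:p[0]+35],None,fx=5,fy=5,interpolation=cv2.INTER_CUBIC))
cv2.imwrite("pics/c5.png",np.hstack(ims)[:,:,::-1])
```

```text
7.725 [[0.2649, 0.9643, 0.0011, 0.5578], [0.9643, -0.2649, -0.0005, -0.1038], [-0.0002, 0.0011, -1.0, 0.1472], [0.0, 0.0, 0.0, 1.0]] [ 1.05872736 -0.81714389 -0.60576626]
side [331 160] [331.49099477 170.81258171]
top [355 194] [353.96600931 197.77733144]
```

View pics/c5.png

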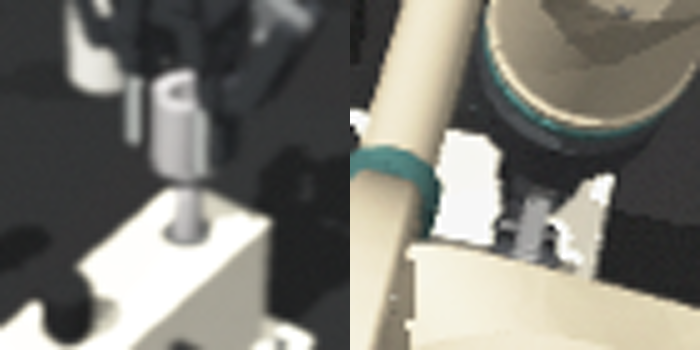

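In the side view the sleeve hangs straight above the pin. I'll make a 1 mm correction and descend slowly, watching the force.

>>> drive_tool(
  steps=[
    [-1,[-0.025,-0.025,0.1],0],
    [-1,[0,0,0.1],0],
    [-1,[0,0,0.1],0],
    [-1,[0,0,0.1],0],
    [-1,[0,0,0.1],0],
    [-1,[0,0,0],0],
  ],
)

```text
t: 8.57
position: [0.5559, -0.1043, 0.1262]
tcp_rot: [-0.0, 0.795, 0.606, -0.0]
ft_force: [-0.3, 1.2, -0.9]
width: 0.339
grasp_force: 59.6
```

>>> drive_tool(
  steps=[
    [-1,[0,0,0.1],0],
    [-1,[0,0,0.1],0],
    [-1,[0,0,0.1],0],
    [-1,[0,0,0.1],0],
    [-1,[0,0,0],0],
  ],
)

```text
t: 9.2
position: [0.5559, -0.1042, 0.1103]
tcp_rot: [-0.0, 0.795, 0.606, -0.0]
ft_force: [-0.0, 0.8, -2.6]
width: 0.338
grasp_force: 59.6
```

>>> drive_tool(
  steps=[
    [-1,[0,0,0.05],0],
    [-1,[0,0,0.05],0],
    [-1,[0,0,0.02],0],
    [-1,[0,0,0],0],
  ],
)

```text
t: 9.7
position: [0.5561, -0.1044, 0.1058]
tcp_rot: [0.0, 0.795, 0.606, -0.0]
ft_force: [0.3, -0.9, -2.2]
width: 0.337
grasp_force: 59.6
```

>>> drive_tool(
  steps=[
    [-0.1,[0,0,0],0],
    [0.1,[0,0,0],0],
    [0.1,[0,0,0],0],
    [0.1,[0,0,0],0],
    [0.1,[0,0,-0.3],0],
    [0.1,[0,0,-0.7],0],
    [0.1,[0,0,-1],0],
    [0.1,[0,0,-0.4],0],
  ],
)

```text
t: 10.7
position: [0.5574, -0.1048, 0.205]
tcp_rot: [0.002, 0.795, 0.606, 0.001]
ft_force: [-0.1, -0.2, -0.8]
width: 0.552
grasp_force: 0.0
```

>>> drive_tool(
  steps=[
    [0.1,[0.4,0,0],0],
    [0.1,[0.35,0,0],0],
    [0.1,[0,0,0],0],
    [0.1,[0,0,0],0],
  ],
)

```text
t: 11.2
position: [0.5636, -0.0751, 0.2008]
tcp_rot: [-0.001, 0.795, 0.607, -0.001]
ft_force: [1.0, -0.3, -0.2]
width: 0.549
grasp_force: 0.0
```

Run:
```python
from h import *
s,T=tcp();im,K,M=shot("wrist","w6.png"); np.savez("w6.npz",im=im,K=K,M=M,T=T);print(s["t"],T.round(4).tolist(),s["ft_force"],s["width"])
for n,p in (("sleevetop",[.5557,-.1065,.12]),("knob",[.5815,-.0209,.11])): print(n,proj(K,M,p))
im2,K,M=shot("side");p=[331,160]
cv2.imwrite("pics/c6.png",np.hstack([im[:,120:520],cv2.resize(im2[120:200,290:370],None,fx=5,fy=5)])[:,:,::-1])
```

```text
11.2 [[0.2639, 0.9645, -0.0021, 0.5636], [0.9645, -0.2639, 0.0001, -0.0751], [-0.0005, -0.0021, -1.0, 0.2008], [0.0, 0.0, 0.0, 1.0]] [ 0.96781843 -0.26583653 -0.24949549] 0.5494513411309038
sleevetop [321.84266069 259.15901078]
knob [325.73727985 126.13840204]
```

View pics/c6.png

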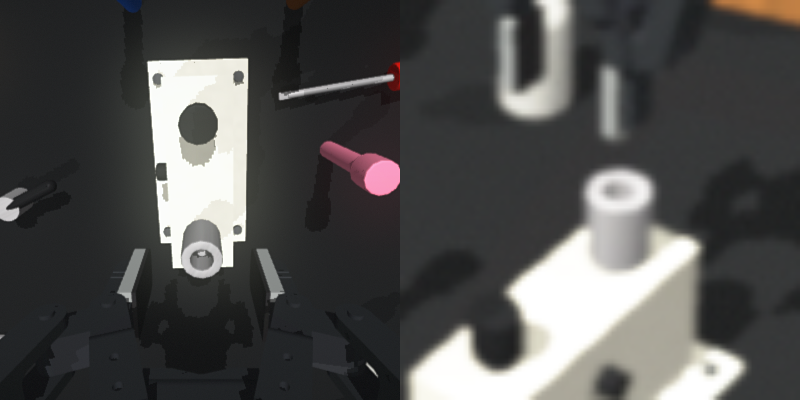

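The sleeve is seated: its ring is at about (322,258) against a predicted (321.8,259.2). The knob top is at about (318,123), and I'll fit it numerically.

Run:
```python
from h import *
d=np.load("w6.npz");K,M,T,im=d["K"],d["M"],d["T"],d["im"];Ti=np.linalg.inv(T)
g=cv2.cvtColor(im,7)[95:150,285:350]
m=(g<110).astype(np.uint8);n,l,st,ce=cv2.connectedComponentsWithStats(m);np.set_printoptions(linewidth=250)
for i in range(1,n):
    if st[i,4]>300: print(st[i],ce[i]+(285,95))
print(g[5:55:2,10:60:2])
i=1+np.argmax(st[1:,4]);c=ce[i]+(285,95)
P=onz(K,M,*c,.11);print(P.round(4),((Ti@np.append(P,1))*1000).round(1))
# flange axis direction from the top: pin->knob
v=P-np.array([.5557,-.1065,.11]);print(np.linalg.norm(v[:2]),np.degrees(np.arctan2(v[1],v[0])))
```

```text
[  13    8   39   42 1262] [317.66561014 123.62044374]
[[251 251 251 251 251 251 251 250 238 236 237 237 236 236 236 236 235 235 235 237 237 237 237 237 238]
 [251 251 251 251 251 251 251 250 239 233 156 183 192 229 229 234 236 235 236 237 237 237 237 238 237]
 [251 251 251 251 251 251 254 226 141  74  68  68  66  63  65  93 228 237 236 237 237 237 237 237 237]
 [251 251 251 251 251 254 120  66  73  81  78  78  79  79  79  71  69 189 240 238 238 238 238 237 237]
 [251 251 251 251 254 144  71  79  79  78  74  74  74  74  74  75  73  63 137 241 238 237 238 238 237]
 [251 251 251 253 174  72  78  78  78  78  75  74  75  74  73  72  73  72  66 169 240 238 238 238 237]
 [251 251 252 250  73  77  77  77  77  75  75  75  74  74  72  73  72  72  71  86 240 239 238 238 237]
 [251 251 255  93  77  79  78  78  79  75  75  74  74  74  73  73  73  72  72  69 162 240 238 237 237]
 [251 252 220  71  78  78  79  79  78  75  74  75  75  75  75  74  74  73  72  71  80 240 237 236 236]
 [251 253 132  77  78  78  79  78  79  75  75  75  75  74  74  74  73  72  72  70  67 162 238 235 236]
 [251 254  98  
[... 921 characters left out ...]
 188 177 146  77  80  80  81  77  76  76  76  76  75  75  74  73  78 143 242 239 238 237 237]
 [251 252 189 175 178 129  78  78  81  76  76  76  76  76  74  74  73  88 172 171 240 239 238 237 237]
 [251 252 218 174 176 178 148 108  82  75  74  74  76  75  75  73 135 176 176 170 240 238 238 237 237]
 [251 251 254 173 175 177 177 179 176 149 107  95 114 128 153 176 177 176 176 169 240 239 239 238 238]
 [251 251 253 172 175 176 176 176 177 177 178 177 179 177 177 177 175 175 176 171 180 245 238 238 238]
 [251 251 253 188 176 176 177 177 177 176 176 176 175 175 175 175 175 175 175 175 198 252 239 239 238]]
[ 0.577 -0.018  0.11 ] [  58.6   -2.    90.8 1000. ]
0.09098160875998283 76.47056151621437
```

>>> drive_tool(
  steps=[
    [0.1,[0.5,-0.05,0],0],
    [0.1,[0.6,0,0],0],
    [0.1,[0.34,0,0],-0.2],
    [0.1,[0,0,0.5],0],
    [0.1,[0,0,0.5],0],
    [0.1,[0,0,0.2],0],
    [0.1,[0,0,0],0],
    [0.1,[0,0,0],0],
  ],
)

```text
t: 12.3
position: [0.578, -0.0194, 0.1547]
tcp_rot: [0.001, 0.788, 0.616, 0.0]
ft_force: [-0.2, 1.0, 0.2]
width: 0.548
grasp_force: 0.0
```

```bash
cat > k.py <<'E'
from h import *
s,T=tcp();im,K,M=shot("wrist","w7.png");Ti=np.linalg.inv(T);print(s["t"],T.round(4).tolist(),s["ft_force"],s["width"])
p=proj(K,M,[.577,-.0185,.11]);print(p)
g=cv2.cvtColor(im,7);u,v=p.astype(int);np.set_printoptions(linewidth=250)
print(g[v-60:v+64:4,u-60:u+60:3])
m=(g<110).astype(np.uint8)
for vv in range(v-40,v+44,8):
    row=m[vv,u-60:u+60];x=np.flatnonzero(np.diff(row.astype(int)))+u-59;print(vv,x)
E
python3 k.py
```

```text
12.3 [[0.2414, 0.9704, 0.0015, 0.578], [0.9704, -0.2414, -0.0003, -0.0194], [0.0, 0.0016, -1.0, 0.1547], [0.0, 0.0, 0.0, 1.0]] [-0.1831989   0.96831093  0.18596636] 0.5480119856458237
[318.42651096 238.93772069]
[[ 57  64  62 ... 236  89  55]
 [ 62  65  64 ... 236  90  56]
 [ 62  65  66 ... 236  71  57]
 ...
 [ 47  48  50 ...  62  53  51]
 [ 46  48  50 ...  62  52  50]
 [ 44  46  48 ...  60  55  49]]
198 [267 371]
206 [267 311 327 371]
214 [268 301 336 371]
222 [268 299 339 370]
230 [269 297 340 370]
238 [269 296 340 370]
246 [270 299 338 369]
254 [264 281 305 332 369]
262 [261 281 368]
270 [259 271 368]
278 [272 368]
```

>>> drive_tool(
  steps=[
    [0.1,[0,-0.033,0.2],0],
    [0.1,[0,0,0.4],0],
    [0.1,[0,0,0.4],0],
    [0.1,[0,0,0.25],0],
    [0.1,[0,0,0],0],
    [0.1,[0,0,0],0],
  ],
)

```text
t: 13.1
position: [0.5764, -0.0191, 0.104]
tcp_rot: [0.0, 0.788, 0.616, 0.0]
ft_force: [0.0, -0.6, -0.1]
width: 0.55
grasp_force: 0.0
```

Run:
```python
from h import *
s,T=tcp();im,K,M=shot("wrist","w8.png");Ti=np.linalg.inv(T);print(s["t"],T.round(4).tolist(),s["ft_force"],s["width"])
g=cv2.cvtColor(im,7);print(proj(K,M,(T@[0,0,-.0055,1])[:3]))
for v in range(240,370,10):
    x=np.flatnonzero(np.diff((g[v,230:410]<110).astype(int)))+231;print(v,x)
```

```text
13.1 [[0.2416, 0.9704, 0.0005, 0.5764], [0.9704, -0.2416, -0.0002, -0.0191], [-0.0, 0.0006, -1.0, 0.104], [0.0, 0.0, 0.0, 1.0]] [ 0.00346376 -0.62318861 -0.05139513] 0.5498439128081845
[320.64332819 293.93519398]
240 [260 383]
250 [254 265 270 302 342 372 377 388]
260 [250 262 272 296 348 370 380 392]
270 [246 259 272 294 349 370 384 396]
280 [242 255 272 293 351 370 387 400]
290 [238 252 273 291 351 371 390 404]
300 [247 252 273 294 350 373]
310 [275 302 342 375]
320 [267 377]
330 [266 377]
340 [267 274 276 368 372 376]
350 [269 275 277 368 369 376]
360 [278 367]
```

The knob is centred between the pads to about 0.3 mm, so I'll close.

>>> drive_tool(
  steps=[
    [-0.2,[0,0,0],0],
    [-0.4,[0,0,0],0],
    [-1,[0,0,0],0],
    [-1,[0,0,0],0],
    [-1,[0,0,0],0],
    [-1,[0,0,0],0],
  ],
)

```text
t: 13.9
position: [0.5766, -0.0191, 0.1046]
tcp_rot: [0.001, 0.788, 0.616, 0.0]
ft_force: [-0.1, 0.3, 5.3]
width: 0.281
grasp_force: 58.8
```

>>> drive_tool(
  steps=[
    [-1,[0,0,-0.05],0],
    [-1,[0,0,-0.1],0],
    [-1,[0,0,-0.1],0],
    [-1,[0,0,-0.1],0],
    [-1,[0,0,0],0],
  ],
)

```text
t: 14.52
position: [0.5761, -0.0191, 0.1184]
tcp_rot: [0.0, 0.788, 0.616, 0.0]
ft_force: [1.7, -0.5, -2.5]
width: 0.284
grasp_force: 59.2
```

>>> drive_tool(
  steps=[
    [-1,[0,0,-0.1],0],
    [-1,[0,0,-0.1],0],
    [-1,[0,0,-0.1],0],
    [-1,[0,0,-0.1],0],
    [-1,[0,0,-0.075],0],
    [-1,[0,0,-0.05],0],
    [-1,[0,0,0],0],
    [-1,[0,0,0],0],
  ],
)

```text
t: 15.52
position: [0.5761, -0.0191, 0.139]
tcp_rot: [0.0, 0.788, 0.616, 0.0]
ft_force: [1.6, -0.6, -1.2]
width: 0.28
grasp_force: 59.2
```

Run:
```python
from h import *
zs=[]
for i in range(8):
    im,K,M=shot("side"); s,T=tcp(); zs.append(T[:3,3])
print(np.mean(zs,0),np.std(zs,0),s["ft_force"],s["wrist_torque"],s["grasp_force"],s["width"],T[:3,2])
cv2.imwrite("pics/s9.png",im[:,:,::-1])
# predicted rows: sleeve top, knob underside; measured brightness columns
kx=np.array([.577,-.0185]);
for z in(.08,.12,.145): print(z,proj(K,M,[*kx,z]).round(1),proj(K,M,[.5557,-.1065,z]).round(1))
b=np.load("top0.npz")
u,v=proj(K,M,[*kx,.12]).astype(int);np.set_printoptions(linewidth=250)
g=cv2.cvtColor(im,7);print(u-12,v-16);print(g[v-16:v+26,u-12:u+14])
```

```text
[ 0.57608198 -0.01906063  0.13890294] [1.56771677e-05 1.61044592e-05 3.70066495e-05] [ 1.72287841 -0.04691783 -1.33471232] [-0.00214295 -0.27833167 -0.00038506] 59.16390538215637 0.2823407162464299 [-7.02497783e-05 -9.48578226e-05 -9.99999993e-01]
0.08 [307.7 191.4] [331.7 170.7]
0.12 [307.3 177.7] [331.9 157.2]
0.145 [306.9 168.8] [332.  148.3]
295 161
[[ 57  58  59 ...  38  46  52]
 [ 56  57  58 ...  46  58  62]
 [ 55  56  61 ...  60  67  66]
 ...
 [249 249 249 ... 168 169 168]
 [249 250 249 ... 169 169 169]
 [249 249 249 ... 168 168 171]]
```

Run:
```python
from h import *
g=cv2.cvtColor(cv2.imread("pics/s9.png"),6)
for v in range(160,200): print(v,*g[v,298:318])
im,K,M=shot("side")
# underside front rim point towards camera
o=M[:2,3]-[.577,-.0185];o/=np.linalg.norm(o)
for z in(.117,.12,.123):print(z,proj(K,M,[*(np.array([.577,-.0185])+.013*o),z]))
```

```text
160 59 57 46 36 36 37 51 74 84 69 58 58 59 54 46 39 40 38 38 36
161 59 53 45 36 35 38 44 56 60 53 51 52 54 52 43 38 38 39 36 36
162 57 59 49 37 35 38 41 39 39 42 49 51 48 45 44 40 39 39 37 39
163 84 107 100 65 41 39 40 35 36 42 50 54 53 54 51 47 44 43 44 48
164 129 174 164 101 50 37 36 34 35 43 51 56 58 58 56 54 48 44 50 59
165 136 180 166 97 41 32 35 34 35 42 52 55 57 59 58 56 50 47 55 64
166 134 175 159 90 37 33 34 37 40 45 51 54 58 60 60 57 54 50 55 61
167 130 172 159 93 39 34 37 45 50 54 54 55 58 60 60 58 53 49 55 58
168 121 165 159 98 43 34 43 51 53 53 54 55 60 62 61 58 53 48 52 58
169 116 162 159 100 45 37 45 48 49 50 50 61 84 93 75 59 51 46 50 56
170 115 161 159 100 47 39 47 47 48 46 50 79 133 154 120 76 51 44 46 52
171 113 161 159 101 47 39 46 47 48 48 49 82 146 182 158 102 59 44 41 42
172 112 161 162 107 50 37 45 48 48 47 49 77 136 180 168 113 69 54 45 37
173 107 159 165 117 58 35 40 44 46 47 49 73 131 176 168 114 72 57 46 37
174 95 151 166 120 60 37 38 40 41 43 44 72 130 175 167 112 68 56 46 36
175 87 148 165 120 60 35 37 41 40 40 41 69 129 176 167 113 68 56 46 37
176 79 13
[... 1295 characters left out ...]
255 255 255
193 255 255 255 255 255 255 254 251 234 215 200 188 183 198 241 255 255 255 255 255
194 255 255 255 255 255 255 255 254 252 249 245 241 245 251 255 255 255 255 255 255
195 255 255 255 255 255 255 255 255 255 255 255 255 255 255 255 255 255 255 255 255
196 255 255 255 255 255 255 255 255 255 255 255 255 255 255 255 255 255 255 255 255
197 254 254 255 255 255 255 255 255 255 255 255 255 255 255 255 255 255 255 255 252
198 252 253 254 254 255 255 255 255 255 255 255 255 255 255 255 255 255 255 249 218
199 250 251 252 254 254 255 255 255 255 255 255 255 255 255 255 255 255 248 211 176
0.117 [307.41863007 182.65902009]
0.12 [307.38304031 181.60432885]
0.123 [307.34730675 180.54537599]
```

>>> drive_tool(
  steps=[
    [-1,[0,0,-0.012],0],
    [-1,[0,0,0],0],
    [-1,[0,0,0],0],
  ],
)

```text
t: 16.35
position: [0.5761, -0.019, 0.1392]
tcp_rot: [-0.0, 0.788, 0.616, -0.0]
ft_force: [2.1, -0.8, -3.2]
width: 0.289
grasp_force: 59.1
```

Run:
```python
from plant import r
s=r.get_state();print(s["t"],s["position"],s["ft_force"],s["grasp_force"]);print(r.job_done())
```

```text
16.35 [ 0.57607805 -0.01904366  0.1391977 ] [ 2.10155237 -0.84371883 -3.19871535] 59.142476320266724
the job is handed in; nothing more can be done
None
```

I slid the fitting sleeve (the right-hand one) down onto the gauge pin and let go, then drew the rod up about 35 mm so the underside of its knob is level with the sleeve top, to within about 1 mm by my measurements; I handed the job in at 16.4 s with the knob still gripped, and no verdict was returned.

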